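Load a battery pack into a roll-top charging cabinet

ROBOT

A 6-joint arm with a two-finger parallel gripper is mounted at the origin on the work surface. World frame = base frame: x ahead of the robot, y to its left, z up, the work surface at z = 0. Lengths are in m, angles in rad, forces in N, time in s.
With the tool pointing down it reaches from about 0.3 to 0.825 m from the base axis. Payload 5.4 kg.
Tool frame: the origin (TCP) lies at the very end of the fingers, on their centre line; the grasp point (between the pads) lies 19 mm behind it; z points along the fingers, y is the line along which they close (so a half turn about z gives the same grasp; the last joint's range is limited). The gripper opens to 92 mm and grips with 3 to 60 N. Pads are 20 mm wide; open, the fingers measure 128 mm over their backs; the gripper's body (75 mm by 189 mm) begins 69 mm behind the grasp point.
Start: joints at [-1.331, 0.158, 1.597, -0, 1.386, -0.21], TCP at [0.25, -0.518, 0.215] pointing down, gripper open.
Joint ranges: [-2.91, 2.91], [-0.94, 2.29], [0.18, 2.7], [-1.29, 4.43], [0.17, 2.64], [-3, 3]. Speed limits (rad/s): [2.57, 2.57, 3.14, 3.14, 3.14, 3.14].

INTERFACE

Orientations are given as a rotation vector (axis times angle).
In Python, from workcell import bot gives the robot as it stands. Calls block until the motion is done:
- bot.goto(position, orientation): joint-space move of the TCP to a pose.
- bot.line_to(position, rot=None, max_speed=0.15): straight line of the TCP; rot=None keeps the orientation; max_speed is the mean speed in m/s.
- bot.set_joints(angles): joint-space move.
- bot.set_gripper(opening, newtons=None): opening from 0.0 (shut) to 1.0 (fully open); newtons is the grip in N (None keeps the last); returns when the fingers have stopped.
- bot.hold(seconds).
- bot.inverse_kinematics(position, orientation): joint angles nearest the present ones, or None.
- bot.read_camera(name): name is "scene" or "side" or "wrist"; returns a dict with "pixels" (400x640x3 uint8, blue, green, red), "fx", "fy", "cx", "cy" (pixels), "R" (3x3) and "t" (3): a world point X has camera coordinates R X + t. Camera axes: x right, y down, z forward; pixel columns grow to the right and rows downward; lengths in m; the calibration is good to about 2 mm. A picture is of the moment at which its call begins. There is no depth.
A pose or a line that the arm cannot do raises bot.MotionError and nothing moves.
- bot.job_done(): hands the job in; it is judged then, once.
Readings, each from a call of its own:
- bot.current_clock(): time.
- bot.current_joints(): joint angles.
- bot.current_joint_vel(): joint speeds.
- bot.current_effort(): joint torques, N m.
- bot.current_ee_pos(): TCP position.
- bot.current_tool_rot(): TCP orientation.
- bot.current_contact_force(): force on the tool from outside, world axes, zero at the start.
- bot.current_ft_torque(): the same for the moment, N m.
- bot.current_opening(): opening from 0.0 (shut) to 1.0 (fully open).
- bot.current_grip_force(): force on a finger pad.
Only numpy, scipy, OpenCV 4.12 (cv2) and the standard library are available. Lean on these libraries where they do the work, as an engineer would, in place of code of your own. Each camera call takes 0.05 s, during which the arm holds its last target. There are 200 camera calls.

TASK

Roll the cabinet's curved tambour cover fully open by its orange pull; then take the green-banded battery pack out of the yellow carrier, stand it upright on the black mat and let go, take it again across its other two sides and lower it gently, upright, into the blue charging shoe inside the cabinet until it rests on the shoe's floor. Then let go of it and roll the cover fully shut. Leave the red-banded pack and everything else on the bench where they are.

Things in the scene. Friction and masses are not known exactly. Their poses are not given: they have to be found in the camera images.
- cabinet: Fixed cabinet, black cheeks with aluminium rims, 390 deep (x) x 316 wide, 245 high. Origin: centre of underside; x points from front to back, y to its left. Inner floor z = 20. Front sill at x = -188 to -180, 66 high. With the cover fully open the front is free for reaching in from above from x = -180 to -40, 300 wide.
- axis (a point): Centre of the cover's circular track: 50 above the cabinet's origin, track axis along cabinet y. Angles of arc: 0 deg = level towards the cabinet's front (-x), 90 = straight up. A fixed hood, outer radius 196, covers the rear from 112 deg back.
- cover (a joint): Curved tambour cover of aluminium slats, outer radius 184 about point axis. 0 rad = shut on the sill, 1.22 = fully open (stop), growing as it rolls up and back. At 0 its dark lower edge is at 8 deg of arc, the pull at 26 deg; both grow with the joint. Starts shut or a little ajar. Friction holds it wherever it is left; up to 8 N along the arc at the pull moves it.
- pull (a point): Grip point of the orange pull, a block standing out radially from the cover's middle: 24 wide (cabinet y), 28 along the arc, 52 proud (to radius 235). The point lies mid-width at radius 214 from the track axis, at 26 deg of arc + joint cover. Take it across its 24 width; shut, it faces the robot: tilt the tool about 45 deg.
- pack: Loose battery pack with green band and green top mark: block 60 (x) x 36 (y) x 90 high, 0.25 to 0.5 kg, upright in the carrier. Origin: centre of its underside. The carrier's cheeks hide its 60 wide faces, so there it can be taken only across x (60 mm).
- spent_pack: The same pack with red band and red top mark, in the carrier's other slot: leave it there. Which slot holds which varies.
- carrier: Fixed yellow carrier 80 (x) x 110 (y), base 6 thick, two slots at y = +-23.5 between three upright cheeks (52 long in x, tops 100 above the bench). Its x ends are open but for lips 14 high. Origin: centre of its underside; packs stand on the base, their x along its x.
- mat: Fixed black rubber mat on the bench, 140 x 140 x 4 thick, origin at the centre of its underside: the place to change the hold on the pack.
- shoe: Blue charging shoe fixed on the cabinet's inner floor, x along cabinet x, up to 45 mm left or right of the middle. Origin: centre of underside. Takes the pack upright, pack x along shoe x. End walls across x, 65 apart, 96 high plus flared lips to 108, keep fingers off the pack's narrow faces; along y only low rails 41 apart, 16 high: hold the pack across its 36 mm there.
- shoe_floor (a point): Centre of the shoe's floor (6 above the shoe's underside, 26 above the bench), where the origin of the seated pack comes to lie.
- screwdriver: Bystander: screwdriver lying on the bench.
- tape: Bystander: yellow tape roll, 90 across, 30 high, on the bench; origin at centre of underside.
- mug: Bystander: blue mug, 80 across, 90 high.
- carton: Bystander: cardboard box 60 x 60 x 50 high.
- small_carton: Bystander: cardboard box 100 x 70 x 45 high.
- cleaner: Bystander: white spray-cleaner bottle, 56 across, 160 high.
Not all that is in view belongs to the job. What is shaped like the pack but pink or white is not meant. Of the things that look like the mat, take the one that is farthest to the robot's right at the start.

How it is judged:
On the way, in this order (a step that is already met when the one before it is completed fails the run):
1. the cover is rolled fully open (value of joint cover above 1.15 rad), for 0.1 s.
2. the green-banded pack stands on the mat, let go (x of pack in the frame of mat between -0.07 and 0.07 m and y of pack in the frame of mat between -0.07 and 0.07 m and z of pack in the frame of mat below 0.009 m and angle between pack's own z axis and vertical below 0.06 rad and contact force between the fingers and pack below 0.3 N and linear speed of pack below 0.03 m/s), for 0.2 s.
3. the green-banded pack stands in the shoe, let go (x of pack in the frame of shoe_floor between -0.006 and 0.006 m and y of pack in the frame of shoe_floor between -0.006 and 0.006 m and z of pack in the frame of shoe_floor between -0.005 and 0.005 m and angle between pack's own z axis and vertical below 0.06 rad and contact force between the fingers and pack below 0.3 N), for 0.2 s.
At the end, for the whole second after the job is handed in: The green-banded pack stands upright and at rest on the shoe's floor (origin within 6 mm across and 5 mm in height of the floor's centre, tilt under 0.06 rad), let go; the cover is shut and still (joint under 0.04 rad); the red-banded pack is within 15 mm of where it was (all of step 3 and value of joint cover below 0.04 rad and velocity of joint cover between -0.05 and 0.05 rad/s and linear speed of pack below 0.02 m/s and distance of spent_pack from where it was at the start of the episode below 0.015 m); the robot touches nothing.
It fails at once if the green-banded pack is dropped (moving faster than 0.6 m/s, a fall of about 18 mm, while not held) (linear speed of pack above 0.6 m/s and contact force between the fingers and pack below 0.3 N).
It fails at once if the green-banded pack is rammed into the shoe or onto the mat (over 120 N) (contact force between pack and shoe above 120 N or contact force between pack and mat above 120 N).
It fails at once if the green-banded pack is tipped over (more than 0.7 rad) (angle between pack's own z axis and vertical above 0.7 rad).
It fails at once if the red-banded pack is moved by more than 15 mm (distance of spent_pack from where it was at the start of the episode above 0.015 m).
It fails at once if another thing on the bench is moved by more than 30 mm (distance of any of screwdriver, tape, mug, carton, small_carton, cleaner from where it was at the start of the episode above 0.03 m).
It also fails if it takes over 72 s, if anything falls off the work surface, if the arm or the gripper's body presses on something with over 40 N, if the wrist force passes 120 N, or if a joint passes its speed limit or range.

## Working session

There is one attempt and no reset: what is moved stays moved. The work goes in short steps, each a Python script; the robot and the scene stay as the last script left them, time stands still between calls to the robot, and variables do not carry over. Pictures are saved under pics/ and viewed, at most 10 in all, crops included, and the job is handed in when it is done.

```bash
mkdir -p pics; ls
python3 - <<'E'
from workcell import bot
import cv2,numpy as np
for n in("scene","side"):
    c=bot.read_camera(n);cv2.imwrite(f"pics/{n}0.png",c["pixels"])
    print(n,c["fx"],c["cx"],c["cy"],"cam pos",(-c["R"].T@c["t"]).round(3),c["R"].round(2).tolist())
print(bot.current_clock(),bot.current_tool_rot())
E
```

```text
pics
scene 511.9067123230964 323.60688953169904 196.67225401358849 cam pos [ 0.204 -0.389  1.66 ] [[0.79, -0.61, -0.0], [-0.58, -0.75, -0.32], [0.19, 0.25, -0.95]]
side 425.0407243054404 319.7869025038725 197.78937747894054 cam pos [ 0.441 -0.428  1.457] [[0.99, -0.14, 0.01], [-0.13, -0.94, -0.3], [0.05, 0.3, -0.95]]
0.1 [-3.06082518e+00 -7.00294036e-01  8.87052407e-05]
```

View pics/scene0.png

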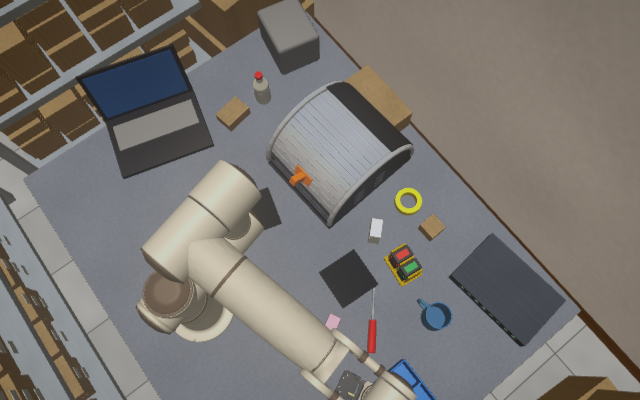

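View pics/side0.png

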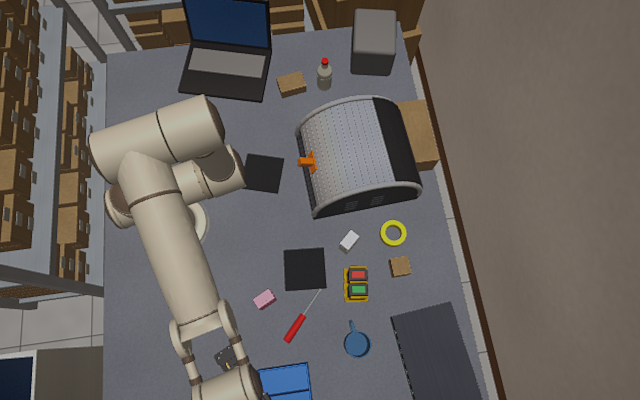

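```bash
cat > h.py <<'E'
from workcell import bot
import cv2,numpy as np
from scipy.spatial.transform import Rotation as Ro
def ray(c,u,v):
    d=np.array([(u-c["cx"])/c["fx"],(v-c["cy"])/c["fy"],1.])@c["R"]
    return -c["R"].T@c["t"],d/np.linalg.norm(d)
def onz(c,u,v,z):
    o,d=ray(c,u,v);return o+d*(z-o[2])/d[2]
def proj(c,X):
    p=c["R"]@np.asarray(X,float)+c["t"];return np.array([c["fx"]*p[0]/p[2]+c["cx"],c["fy"]*p[1]/p[2]+c["cy"]])
def tri(c1,p1,c2,p2):
    o1,d1=ray(c1,*p1);o2,d2=ray(c2,*p2)
    s=np.linalg.lstsq(np.c_[d1,-d2],o2-o1,rcond=None)[0]
    a,b=o1+s[0]*d1,o2+s[1]*d2
    return (a+b)/2,np.linalg.norm(a-b)
def blobs(c,lo,hi,amin=15):
    m=cv2.inRange(cv2.cvtColor(c["pixels"],cv2.COLOR_BGR2HSV),np.array(lo),np.array(hi))
    cs,_=cv2.findContours(m,cv2.RETR_EXTERNAL,cv2.CHAIN_APPROX_NONE)
    return sorted([k for k in cs if cv2.contourArea(k)>=amin],key=cv2.contourArea,reverse=True)
def cen(k):
    M=cv2.moments(k);return M["m10"]/M["m00"],M["m01"]/M["m00"]
E
python3 - <<'E'
from h import *
C={n:bot.read_camera(n) for n in("scene","side")}
for n,c in C.items():
    print(n)
    for nm,lo,hi,z in(("green",(50,120,80),(75,255,255),.096),("red",(0,130,120),(6,255,255),.096),("yellow",(22,150,120),(33,255,255),.0),("orange",(8,180,150),(18,255,255),.2),("black",(0,0,0),(180,80,55),.004)):
        for k in blobs(c,lo,hi,40)[:6]:
            r=cv2.minAreaRect(k);p=[onz(c,*q,z)[:2].round(3).tolist() for q in cv2.boxPoints(r)]
            print(nm,cv2.contourArea(k),np.round(cen(k),1),onz(c,*cen(k),z)[:2].round(4),p)
a=C["side"]["pixels"][80:230,280:450];b=C["scene"]["pixels"][70:235,255:425]
f=lambda x:cv2.resize(x,(400,400*x.shape[0]//x.shape[1]),interpolation=cv2.INTER_CUBIC)
a,b=f(a),f(b);o=np.zeros((max(len(a),len(b)),800,3),np.uint8);o[:len(a),:400]=a;o[:len(b),400:]=b
cv2.imwrite("pics/z.png",o)
E
```

```text
scene
green 59.0 [410.6 266.5] [ 0.5915 -0.3181] [[0.574, -0.307], [0.612, -0.312], [0.609, -0.33], [0.571, -0.325]]
red 209.0 [371.6 336.3] [ 0.3647 -0.4048] [[0.386, -0.362], [0.403, -0.375], [0.344, -0.445], [0.328, -0.432]]
red 68.0 [402.2 253.8] [ 0.597  -0.2721] [[0.578, -0.26], [0.619, -0.265], [0.616, -0.285], [0.575, -0.28]]
yellow 508.0 [408.  200.5] [ 0.7571 -0.1369] [[0.71, -0.098], [0.798, -0.086], [0.804, -0.176], [0.717, -0.186]]
yellow 143.0 [402.3 272.8] [ 0.5806 -0.313 ] [[0.564, -0.236], [0.651, -0.245], [0.635, -0.354], [0.55, -0.345]]
orange 108.0 [299.1 176.2] [0.4797 0.0953] [[0.445, 0.115], [0.497, 0.124], [0.503, 0.066], [0.451, 0.057]]
black 5372.0 [135.9  85.7] [0.2567 0.8138] [[0.096, 0.982], [0.471, 0.976], [0.432, 0.651], [0.075, 0.668]]
black 1090.0 [354.  275.2] [ 0.451  -0.2228] [[0.395, -0.151], [0.502, -0.156], [0.492, -0.29], [0.388, -0.284]]
black 941.0 [373.4 182.4] [ 0.7048 -0.0148] [[0.483, -0.007], [0.881, 0.022], [0.88, -0.021], [0.484, -0.048]]
black 467.5 [385.8 126.7] [0.8744 0.1212] [[0.812, 0.355], [0.883, 0.369], [0.901, 0.02], [0.832, 
[... 838 characters left out ...]
 [0.503, 0.127], [0.508, 0.064], [0.464, 0.059]]
black 4571.0 [226.3  68.8] [0.2225 0.6108] [[0.026, 0.976], [0.433, 0.921], [0.382, 0.439], [0.009, 0.49]]
black 1874.0 [396.3 141. ] [0.8304 0.2106] [[0.769, 0.401], [0.863, 0.419], [0.888, 0.027], [0.8, 0.013]]
black 1537.5 [304.4 268.9] [ 0.4277 -0.216 ] [[0.361, -0.142], [0.502, -0.152], [0.492, -0.288], [0.355, -0.278]]
black 1396.0 [368.3 200.3] [ 0.6858 -0.0045] [[0.477, 0.016], [0.868, 0.045], [0.867, -0.02], [0.481, -0.047]]
black 1208.0 [262.4 173. ] [0.3208 0.1515] [[0.234, 0.106], [0.263, 0.239], [0.403, 0.197], [0.37, 0.066]]
black 819.0 [371.   63.7] [0.7957 0.5566] [[0.703, 0.524], [0.755, 0.765], [0.934, 0.728], [0.875, 0.488]]
```

View pics/z.png

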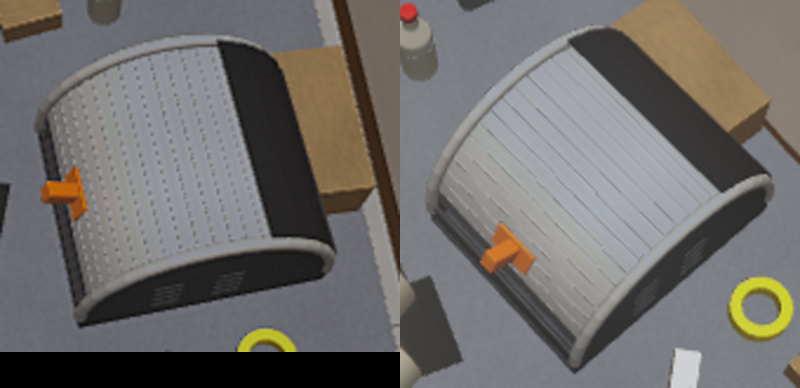

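Run:
```python
from h import *
C=bot.read_camera("scene");S=bot.read_camera("side")
P={"FR":((330.2,227.2),(314,217.3)),"FL":((268.6,159),(297,135)),"HL":((326.4,87.8),(372.6,97.8)),"HR":((391.8,152),(394.7,181.1)),"tipC":((295.5,181.5),(300,161.5))}
for n,(a,b) in P.items():
    x,e=tri(C,a,S,b);print(n,x.round(3),e.round(4),onz(C,*a,0)[:2].round(3),onz(S,*b,0)[:2].round(3),onz(C,*a,.2317)[:2].round(3),onz(S,*b,.2317)[:2].round(3))
k=blobs(C,(5,150,90),(20,255,255),20)[0];l=blobs(S,(5,150,90),(20,255,255),20)[0]
print(tri(C,cen(k),S,cen(l)),cv2.contourArea(k),cv2.contourArea(l))
for nm,lo,hi in(("green",(50,120,80),(75,255,255)),("red",(0,130,120),(6,255,255))):
    f=lambda c:[cen(k) for k in blobs(c,lo,hi,40) if 40<cv2.contourArea(k)<120][0]
    print(nm,tri(C,f(C),S,f(S)))
```

```text
FR [ 0.482 -0.056  0.053] 0.0059 [ 0.49  -0.048] [ 0.485 -0.039] [ 0.45  -0.096] [ 0.478 -0.101]
FL [0.463 0.256 0.062] 0.0035 [0.472 0.279] [0.465 0.288] [0.434 0.186] [0.461 0.174]
HL [0.72  0.269 0.237] 0.0024 [0.806 0.378] [0.776 0.406] [0.722 0.271] [0.723 0.273]
HR [ 0.73  -0.033  0.264] 0.0014 [0.829 0.034] [0.795 0.056] [ 0.742 -0.025] [ 0.739 -0.021]
tipC [0.458 0.083 0.225] 0.0056 [0.496 0.154] [0.462 0.179] [0.455 0.078] [0.459 0.083]
(array([0.48587203, 0.10179516, 0.17699498]), np.float64(0.001053656623769947)) 193.0 172.0
green (array([ 0.5849025 , -0.31770334,  0.12464251]), np.float64(0.003546304002060424))
red (array([ 0.59274697, -0.27226156,  0.11507054]), np.float64(0.002603891045766293))
```

```bash
cat >> h.py <<'E'
def rotv(d,y):
    "tool z along d, closing line y"
    d=np.array(d,float);d/=np.linalg.norm(d);y=np.array(y,float);y-=d*(y@d);y/=np.linalg.norm(y)
    return Ro.from_matrix(np.c_[np.cross(y,d),y,d]).as_rotvec()
def arc_pose(cab,yaw,deg,tilt,r=.214,back=0.,sign=1):
    "TCP pose for grasp point at pull: arc angle deg, tool elevation tilt (deg)"
    cx=np.array([np.cos(yaw),np.sin(yaw),0]);cy=np.array([-np.sin(yaw),np.cos(yaw),0]);z=np.array([0,0,1.])
    a,t=np.radians(deg),np.radians(tilt)
    g=np.array([cab[0],cab[1],.05])+r*(-cx*np.cos(a)+z*np.sin(a))
    d=cx*np.cos(t)-z*np.sin(t)
    return g+d*(.019-back),rotv(d,sign*cy)
E
python3 - <<'E'
from h import *
for s in(1,-1):
  for b in (.12,0):
    p,r=arc_pose((.665,.118),.06,28,45,back=b,sign=s);q=bot.inverse_kinematics(p,r);print(s,b,p,None if q is None else np.round(q,2))
  p,r=arc_pose((.665,.118),.06,98,100,sign=s);q=bot.inverse_kinematics(p,r);print(p,None if q is None else np.round(q,2))
p,r=arc_pose((.665,.118),.06,28,45,back=.12,sign=1)
if bot.inverse_kinematics(p,r) is None: p,r=arc_pose((.665,.118),.06,28,45,back=.12,sign=-1)
bot.goto(p,r);print(bot.current_clock(),bot.current_joints())
w=bot.read_camera("wrist");cv2.imwrite("pics/w1.png",w["pixels"])
print(w["fx"],(-w["R"].T@w["t"]).round(3),w["R"].round(2).tolist())
E
```

```text
1 0.12 [0.40509995 0.10238726 0.2218847 ] None
1 0 [0.48980008 0.10747537 0.13703189] [-0.1  -0.54  2.55  0.32  0.37 -1.99]
[0.69143607 0.11958807 0.24320602] [ 0.    0.63  0.94 -0.01  1.74 -1.63]
-1 0.12 [0.40509995 0.10238726 0.2218847 ] None
-1 0 [0.48980008 0.10747537 0.13703189] [-0.1  -0.54  2.55  0.32  0.37  1.16]
[0.69143607 0.11958807 0.24320602] [ 0.    0.63  0.94 -0.01  1.74  1.51]Traceback (most recent call last):
  File "<stdin>", line 8, in <module>
workcell.MotionError: the arm cannot take that pose within its joint ranges
```

Run:
```python
from h import *
for t in (45,55,65):
  for dx,dz in((0,0),(0,.08),(0,.14),(-.05,.1),(-.08,.12)):
    p,r=arc_pose((.665,.118),.06,28,t,sign=1);q=bot.inverse_kinematics(p+[dx,0,dz],r);print(t,dx,dz,None if q is None else np.round(q,2))
p,r=arc_pose((.665,.118),.06,28,60,sign=1);p=p+[-.06,0,.12]
bot.goto(p,r);print(bot.current_clock(),bot.current_joints())
w=bot.read_camera("wrist");cv2.imwrite("pics/w1.png",w["pixels"])
print(w["fx"],(-w["R"].T@w["t"]).round(3),w["R"].round(2).tolist())
```

```text
45 0 0 [-0.1  -0.54  2.55  0.32  0.37 -1.99]
45 0 0.08 [-0.1  -0.7   2.47  0.2   0.6  -1.85]
45 0 0.14 [-0.1  -0.76  2.38  0.17  0.75 -1.81]
45 -0.05 0.1 None
45 -0.08 0.12 None
55 0 0 [-0.08 -0.44  2.41  0.15  0.56 -1.81]
55 0 0.08 [-0.08 -0.56  2.33  0.11  0.78 -1.77]
55 0 0.14 [-0.08 -0.61  2.24  0.1   0.91 -1.75]
55 -0.05 0.1 [-0.1  -0.79  2.41  0.11  0.92 -1.77]
55 -0.08 0.12 [-0.11 -0.93  2.43  0.11  1.04 -1.77]
65 0 0 [-0.06 -0.32  2.28  0.07  0.75 -1.73]
65 0 0.08 [-0.06 -0.42  2.18  0.06  0.95 -1.72]
65 0 0.14 [-0.06 -0.47  2.09  0.06  1.08 -1.71]
65 -0.05 0.1 [-0.07 -0.62  2.26  0.06  1.06 -1.72]
65 -0.08 0.12 [-0.08 -0.74  2.29  0.06  1.16 -1.72]
2.6083 [-0.08657899 -0.75107547  2.32013532  0.08341803  1.05493639 -1.73821463]
356.2217990832668 [0.275 0.099 0.363] [[-0.06, 1.0, 0.0], [0.69, 0.04, 0.72], [0.72, 0.04, -0.7]]
```

View pics/w1.png

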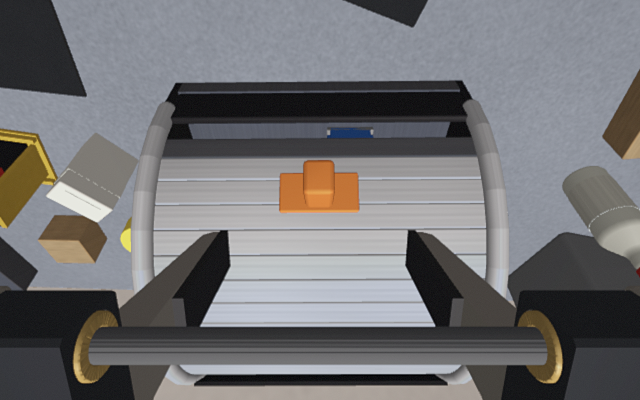

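Run:
```python
from h import *
w=bot.read_camera("wrist")
a,b=onz(w,178,83,0),onz(w,462,82,0);v=b-a;yaw=np.arctan2(-v[0],v[1])
m=(a+b)/2;print(a.round(4),b.round(4),np.linalg.norm(v),yaw,m.round(4))
cx=np.array([np.cos(yaw),np.sin(yaw),0])
for X in (.188,.192,.195): print(X,(m+X*cx).round(4))
O=np.array([m[0]+.190*np.cos(yaw),m[1]+.19*np.sin(yaw),.05])
def hit(u,vv,r):
    o,d=ray(w,u,vv);P=lambda s:np.array([(o+s*d-O)@cx,(o+s*d)[2]-.05])
    s=np.linspace(0.05,.8,20000);f=np.array([np.hypot(*P(t)) for t in s]);i=np.argmax(f<r)
    p=P(s[i]);return np.degrees(np.arctan2(p[1],-p[0])),((o+s[i]*d-O)@np.array([-cx[1],cx[0],0]))
print("lower edge",hit(320,139,.184),"base front",hit(319,212,.187),hit(319,172,.187),"tip far edge",hit(319,161,.235),"base L/R",hit(280,190,.186),hit(358,190,.186),"side rims")
print("tip sides",hit(303,170,.235),hit(334,170,.235))
print(bot.current_ee_pos())
```

```text
[ 0.4811 -0.043  -0.    ] [0.4614 0.2706 0.    ] 0.3142632210716032 0.0626620408970742 [ 0.4712  0.1138 -0.    ]
0.188 [ 0.6589  0.1256 -0.    ]
0.192 [ 0.6628  0.1258 -0.    ]
0.195 [ 0.6658  0.126  -0.    ]
lower edge (np.float64(12.216445862543418), np.float64(-0.00027520964822730945)) base front (np.float64(35.17437809329708), np.float64(-0.0014637325488998459)) (np.float64(23.912386210726716), np.float64(-0.0013516459724656929)) tip far edge (np.float64(26.798223491880226), np.float64(-0.0014275590775253539)) base L/R (np.float64(29.02101576145605), np.float64(-0.036044179191600835)) (np.float64(29.080971820311145), np.float64(0.03321297677472728)) side rims
tip sides (np.float64(28.569144936081226), np.float64(-0.013555591951502452)) (np.float64(28.585708180962563), np.float64(0.00989571866550209))
[0.42614551 0.10674103 0.25411947]
```

```bash
cat >> h.py <<'E'
CAB=(.662,.1245);YAW=.0625
def F(): return np.round(bot.current_contact_force(),1)
E
python3 - <<'E'
from h import *
p,r=arc_pose(CAB,YAW,30,55)
bot.goto(p+[-.04,0,.09],r)
bot.line_to(p,rot=r,max_speed=.12);print(F(),bot.current_clock())
bot.set_gripper(0,newtons=30);print("open",bot.current_opening(),bot.current_grip_force(),F())
for d in np.arange(37,98,6.6):
    p,r=arc_pose(CAB,YAW,d,55+(d-30)*45/66)
    bot.line_to(p,rot=r,max_speed=.12);print(round(d,1),F(),round(bot.current_opening(),3))
p,r=arc_pose(CAB,YAW,97,100);bot.line_to(p,rot=r,max_speed=.08);print(F(),bot.current_clock())
s=bot.read_camera("side");cv2.imwrite("pics/s2.png",cv2.resize(s["pixels"][80:330,220:460],None,fx=2.4,fy=2.4,interpolation=cv2.INTER_CUBIC))
E
```

```text
[-1.  -0.3 -0.2] 3.9583
open 0.2618576452474322 29.992263615131378 [ -4.3 -17.9   2.6]
37.0 [ -2.9 -14.    4.3] 0.26
43.6 [  1.2 -11.4   1.6] 0.26
50.2 [ 2.8 -9.6 -0.5] 0.259
56.8 [ 2.6 -8.6 -0.6] 0.261
63.4 [ 3.3 -7.6 -2. ] 0.262
70.0 [ 3.3 -7.  -3.1] 0.262
76.6 [ 4.4 -6.3 -3.8] 0.259
83.2 [ 4.5 -7.7 -5.2] 0.259
89.8 [ 3.7 -7.3 -7.2] 0.261
96.4 [ 2.  -7.2 -8.4] 0.262
[-1.5 -7.  -7.1] 8.675
```

View pics/s2.png

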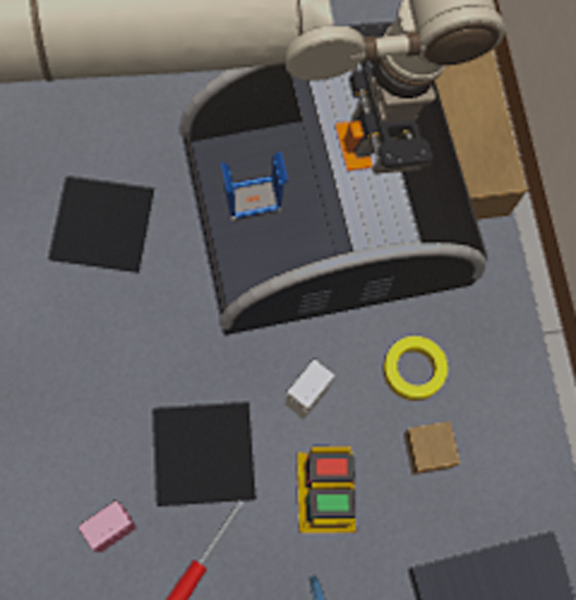

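Run:
```python
from h import *
bot.set_gripper(.6);p=np.array(bot.current_ee_pos());bot.line_to(p+[0,0,.08],max_speed=.2)
S=bot.read_camera("side")
sh=onz(S,325.8,163,.026);print("shoe guess",sh)
cy=np.array([-np.sin(YAW),np.cos(YAW),0])
r=rotv((0,0,-1),cy);bot.goto(sh+[-.06,0,.30],r)
w=bot.read_camera("wrist");print(bot.current_clock(),(-w["R"].T@w["t"]).round(3),proj(w,sh),bot.current_joints().round(2) if hasattr(bot.current_joints(),'round') else bot.current_joints())
cv2.imwrite("pics/w2.png",w["pixels"]);np.save("w2.npy",w,allow_pickle=True)
# carrier view
yc=np.array([np.sin(.13),np.cos(.13),0]);xc=np.array([np.cos(.13),-np.sin(.13),0])
bot.goto([.46,-.28,.30],rotv((0,0,-1),cy));
w=bot.read_camera("wrist");cv2.imwrite("pics/w3.png",w["pixels"]);np.save("w3.npy",w,allow_pickle=True);print(bot.current_clock(),(-w["R"].T@w["t"]).round(3))
a=cv2.imread("pics/w2.png");b=w["pixels"];cv2.imwrite("pics/w23.png",np.hstack([cv2.resize(x,(400,250),interpolation=cv2.INTER_AREA) for x in(a,b)]))
```

```text
shoe guess [0.55397484 0.14982266 0.026     ]
10.8 [0.417 0.147 0.496] [313.61872953 196.34131363] [ 0.06 -0.04  1.59 -0.    1.59 -1.57]
12.4417 [ 0.383 -0.283  0.471]
```

View pics/w23.png

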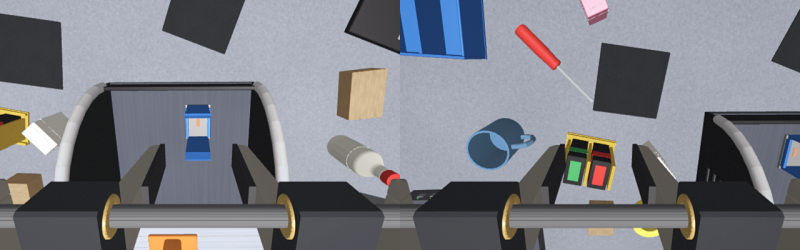

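Run:
```python
from h import *
w2=np.load("w2.npy",allow_pickle=True).item();w3=np.load("w3.npy",allow_pickle=True).item()
for nm,lo,hi in(("green",(50,120,60),(75,255,255)),("red",(0,130,90),(6,255,255))):
    for k in blobs(w3,lo,hi,60)[:4]:
        q=cv2.boxPoints(cv2.minAreaRect(k));print(nm,cv2.contourArea(k),np.round(cen(k),1),onz(w3,*cen(k),.096)[:2].round(4),[onz(w3,*t,.096)[:2].round(4).tolist() for t in q])
for k in blobs(w3,(0,0,0),(180,90,75),1000)[:5]:
    if cv2.boundingRect(k)[1]>150: continue
    q=cv2.boxPoints(cv2.minAreaRect(k));print("blk",cv2.contourArea(k),onz(w3,*cen(k),.004)[:2].round(4),[onz(w3,*t,.004)[:2].round(4).tolist() for t in q])
print("yel",[(cv2.boundingRect(k)) for k in blobs(w3,(22,120,100),(33,255,255),100)])
f=lambda x,s:cv2.resize(x,None,fx=s,fy=s,interpolation=cv2.INTER_CUBIC)
a=f(w2["pixels"][150:270,280:360],4);b=f(w3["pixels"][200:320,250:350],4);o=np.zeros((480,720,3),np.uint8);o[:,:320]=a;o[:,320:]=b;cv2.imwrite("pics/z2.png",o)
```

```text
green 496.5 [278.4 273.2] [ 0.5888 -0.315 ] [[0.608, -0.3281], [0.5674, -0.322], [0.5705, -0.3023], [0.6112, -0.308]]
green 150.0 [284.9 239.9] [ 0.5463 -0.309 ] [[0.5487, -0.3261], [0.5403, -0.3249], [0.5445, -0.2917], [0.553, -0.2927]]
red 1560.0 [219.1  74. ] [ 0.372  -0.3814] [[0.3519, -0.4174], [0.3388, -0.4039], [0.3936, -0.3423], [0.4079, -0.3559]]
red 531.0 [317.9 280.3] [ 0.5951 -0.2683] [[0.6144, -0.282], [0.5725, -0.2759], [0.5763, -0.2551], [0.6185, -0.2606]]
red 154.0 [321.9 247. ] [ 0.5525 -0.2665] [[0.5485, -0.287], [0.5413, -0.2519], [0.5587, -0.2485], [0.566, -0.284]]
blk 11214.5 [ 0.4241 -0.2144] [[0.4915, -0.288], [0.3544, -0.278], [0.3629, -0.1409], [0.5022, -0.1392]]
blk 2206.0 [0.3391 0.0971] [[0.2749, 0.0422], [0.2715, 0.0945], [0.3849, 0.1304], [0.3885, 0.0742]]
yel [(264, 212, 82, 35), (374, 365, 40, 14), (293, 248, 13, 50), (332, 264, 13, 41)]
```

View pics/z2.png

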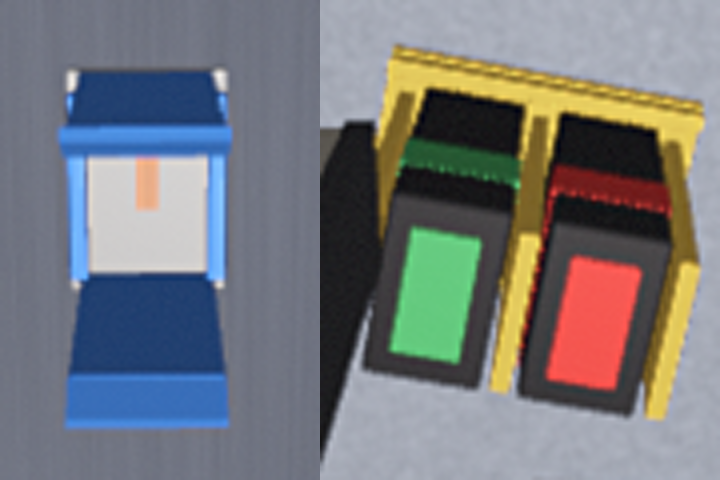

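Run:
```python
from h import *
w=np.load("w2.npy",allow_pickle=True).item()
cx=np.array([np.cos(YAW),np.sin(YAW)]);cy=np.array([-np.sin(YAW),np.cos(YAW)]);o=np.array(CAB)
c=lambda u,v,z:(lambda p:np.round([(p-o)@cx,(p-o)@cy],4))(onz(w,280+u/4,150+v/4,z)[:2])
print("floor/far wall",c(147,273,.026),"rails",c(88,210,.042),c(207,210,.042))
print("lips",c(145.5,127,.128),c(147,428,.128),"base front",c(147,71,.02), "sides lip",c(60,127,.128),c(231,127,.128),c(66,428,.128),c(228,428,.128))
# grasp pack
yw=-.138;x=np.array([np.cos(yw),np.sin(yw),0]);g=np.array([.589,-.3155,0])
for s in(1,-1):
    r=rotv((0,0,-1),s*x);q=bot.inverse_kinematics(g+[0,0,.15],r);print(s,np.round(q,2))
r=rotv((0,0,-1),x if abs(bot.inverse_kinematics(g+[0,0,.15],rotv((0,0,-1),x))[5])<1.6 else -x)
bot.set_gripper(1.0)
bot.goto(g+[0,0,.17],r);bot.line_to(g+[0,0,.05],max_speed=.1);print(F(),bot.current_clock())
bot.set_gripper(0,newtons=25);print(bot.current_opening(),bot.current_grip_force(),F())
bot.line_to(g+[0,0,.056],max_speed=.05);print(F(),bot.current_opening())
```

```text
floor/far wall [-0.0743  0.0363] rails [-0.1023  0.0167] [-0.1023  0.0563]
lips [-0.152   0.0361] [-0.0645  0.0365] base front [-0.145   0.0363] sides lip [-0.152   0.0134] [-0.152   0.0589] [-0.0645  0.0136] [-0.0645  0.0594]
1 [-0.67  0.44  1.37 -0.    1.32 -0.53]
-1 [-0.67  0.44  1.37 -0.    1.32  2.61]
[ 0.1  0.6 -0.2] 16.125
0.6530077757911971 24.990718066692352 [-0.6  0.4  0.9]
[ 0.6 -0.3 -2.7] 0.6495670160458041
```

Run:
```python
from h import *
bot.set_gripper(0,newtons=40)
p=np.array(bot.current_ee_pos());bot.line_to([p[0],p[1],.175],max_speed=.15);print(F(),bot.current_opening(),bot.current_grip_force())
x=np.array([np.cos(YAW),np.sin(YAW),0]);r=rotv((0,0,-1),x);m=np.array([.428,-.214,0])
bot.goto(m+[0,0,.12],r);bot.line_to(m+[0,0,.056],max_speed=.1);f0=F()[2]
z=.056
while z>.044:
    z-=.001;bot.line_to(m+[0,0,z],max_speed=.02)
    if F()[2]-f0>2.5: break
print(z,f0,F(),bot.current_clock())
bot.set_gripper(1.0);print(F());bot.hold(.3)
bot.line_to(m+[0,0,.17],max_speed=.2)
y=np.array([-x[1],x[0],0])
bot.goto(m+[-.09,0,.30],rotv((0,0,-1),y))
w=bot.read_camera("wrist");np.save("w4.npy",w,allow_pickle=True);cv2.imwrite("pics/w4.png",w["pixels"])
for k in blobs(w,(50,120,60),(75,255,255),60)[:3]:
    print(cv2.contourArea(k),onz(w,*cen(k),.094)[:2].round(4),[onz(w,*t,.094)[:2].round(4).tolist() for t in cv2.boxPoints(cv2.minAreaRect(k))])
print(bot.current_clock(),bot.current_joints())
```

```text
[ 0.3  0.3 -2.4] 0.6497950725890802 39.989508390426636
0.04699999999999999 -2.2 [-2.7  2.7  7.1] 21.9833
[ 0.7  1.2 -0.2]
512.0 [ 0.4282 -0.2136] [[0.4093, -0.2237], [0.4082, -0.2057], [0.4477, -0.2032], [0.4489, -0.2217]]
121.0 [ 0.3886 -0.2156] [[0.3873, -0.2328], [0.384, -0.1995], [0.391, -0.1988], [0.3943, -0.2323]]
25.2583 [-8.68676771e-01 -3.66048315e-01  1.91584167e+00  6.03308298e-05
  1.59321278e+00 -2.50154023e+00]
```

View pics/w4.png

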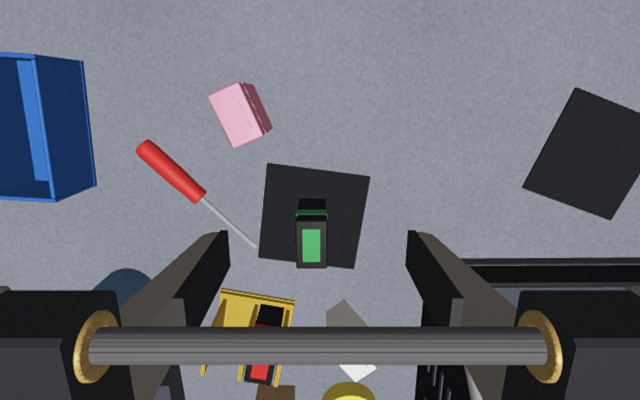

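Run:
```python
from h import *
x=np.array([np.cos(YAW),np.sin(YAW),0]);y=np.array([-x[1],x[0],0]);r=rotv((0,0,-1),y)
m=np.array([.428,-.2138,0]);sh=np.array([*CAB,0])-.1075*x+.0364*y;print("shoe",sh)
bot.set_gripper(1.0);bot.goto(m+[0,0,.17],r);bot.line_to(m+[0,0,.052],max_speed=.12)
bot.set_gripper(0,newtons=40);print(bot.current_opening(),F(),bot.current_clock())
bot.line_to(m+[0,0,.34],max_speed=.2);print(F())
bot.line_to(sh+[0,0,.34],max_speed=.22)
bot.line_to(sh+[0,0,.20],max_speed=.12);print(F(),bot.current_clock())
w=bot.read_camera("wrist");cv2.imwrite("pics/w5.png",w["pixels"][100:,150:500]);f0=F()
z=.20
while z>.078:
    z-=.008 if z>.09 else .004;bot.line_to(sh+[0,0,z],max_speed=.06)
    f=F()-f0
    if np.abs(f).max()>4: print("contact",round(z,3),f);break
print(z,F(),bot.current_ee_pos(),bot.current_clock())
```

```text
shoe [0.55243637 0.15411455 0.        ]
0.39302612052149843 [ 0.  -0.9  0.5] 28.1667
[-0.6  0.7 -2.6]
[ 0.5  0.2 -2.5] 32.9917
0.0759999999999999 [-0.4  0.6 -2.4] [0.55211657 0.15409858 0.07559249] 37.7583
```

View pics/w5.png

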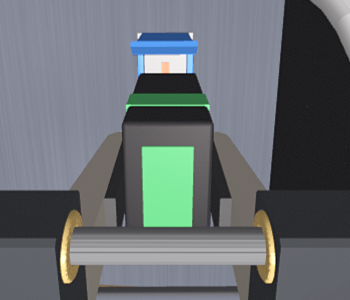

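Run:
```python
from h import *
p=np.array(bot.current_ee_pos());z=.076
f0=F()[2]
while z>.069:
    z-=.001;bot.line_to([.55244,.1541,z],max_speed=.02)
    if F()[2]-f0>3: break
print("seat",z,F(),bot.current_ee_pos())
bot.set_gripper(1.0);bot.hold(.3);print(F())
bot.line_to([.55244,.1541,.36],max_speed=.22)
w=bot.read_camera("wrist")
x=np.array([np.cos(YAW),np.sin(YAW)]);y=np.array([-x[1],x[0]])
for k in blobs(w,(50,120,60),(75,255,255),60)[:2]:
    d=onz(w,*cen(k),.116)[:2]-[.55244,.1541];print("pack-tcp (cab x,y)",d@x,d@y,cv2.contourArea(k))
S=bot.read_camera("side");k=blobs(S,(50,120,80),(75,255,255),20)
for b in k: print("side",onz(S,*cen(b),.116)[:2].round(4),cv2.contourArea(b))
C=(CAB[0]-y[0]*.0015,CAB[1]-y[1]*.0015)
p,r=arc_pose(C,YAW,96,100);bot.goto(p+[-.01,0,.09],r)
bot.line_to(p,max_speed=.12);print(F(),bot.current_clock())
bot.set_gripper(0,newtons=40);print(bot.current_opening(),F())
for d in np.arange(89,25,-6.4):
    p,r=arc_pose(C,YAW,d,50+(d-26)*50/70)
    bot.line_to(p,rot=r,max_speed=.12);print(round(d,1),F(),round(bot.current_opening(),3))
for d in(25,24):
    p,r=arc_pose(C,YAW,d,50);bot.line_to(p,rot=r,max_speed=.05);print(d,F())
print(bot.current_clock())
```

```text
seat 0.073 [-4.3 -0.2  6. ] [0.55261552 0.15409948 0.0740235 ]
[-0.4  0.6 -0.5]
side [0.5525 0.1556] 48.0
[0.  0.1 0.3] 42.8083
0.262107964340776 [ 0.9  1.4 -0.5]
89.0 [1.  1.7 0.3] 0.255
82.6 [0.3 1.8 3.1] 0.258
76.2 [-1.1  1.1  6.5] 0.259
69.8 [-3.6  0.1  9.5] 0.259
63.4 [-4.9 -1.7 11.8] 0.261
57.0 [-9.2 -1.3 14.6] 0.259
50.6 [-13.4  -3.5  15.3] 0.257
44.2 [-16.   -4.8  14.8] 0.263
37.8 [-15.4  -6.4   9.4] 0.258
31.4 [-6.2 -8.7  1.2] 0.258
25 [-18.7 -10.4  18.5]
24 [-26.3 -10.2  29.9]
48.05
```

Run:
```python
from h import *
p,r=arc_pose(CAB,YAW,26,50);bot.line_to(p,rot=r,max_speed=.05);print(F())
bot.set_gripper(.7);p=np.array(bot.current_ee_pos());print(F())
bot.line_to(p+[0,0,.09],max_speed=.12)
p,r=arc_pose((.665,.118),.06,28,60);bot.goto(p+[-.06,0,.12],r);print(bot.current_clock())
w=bot.read_camera("wrist");cv2.imwrite("pics/w6.png",w["pixels"][60:260,120:520]);print(F())
```

```text
[  2.8 -17.6  -0.6]
[ 0.6 -0.1  0.3]
50.4083
[0.1 0.1 0.2]
```

View pics/w6.png

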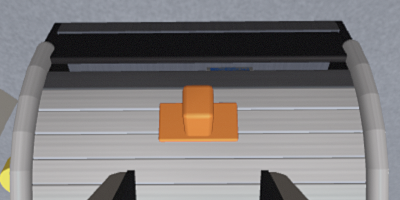

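Run:
```python
from h import *
from scipy.optimize import brentq
w=bot.read_camera("wrist");cx=np.array([np.cos(YAW),np.sin(YAW),0]);O=np.array([CAB[0],CAB[1],.05])
def ang(v,r):
    o,d=ray(w,319,v);P=lambda s:np.array([(o+s*d-O)@cx,(o+s*d)[2]-.05])
    p=P(brentq(lambda s:np.hypot(*P(s))-r,.05,.42 if np.hypot(*P(.42))<r else .38));return round(np.degrees(np.arctan2(p[1],-p[0])),2)
for n,a,b,r in(("edge",139,130,.184),("base lo",172,163,.187),("base hi",212,200.5,.187),("tip",160.5,146,.235)): print(n,ang(a,r),ang(b,r))
print(bot.current_clock())
```

```text
edge 11.13 7.38
base lo 23.02 20.23
base hi 34.35 31.22
tip 26.01 23.0
50.5083
```

```bash
python3 -c "
from workcell import bot
print(bot.job_done())"
```

```text
the job is handed in; nothing more can be done
None
```

The job is handed in at about 50.5 s on the robot's clock, but the hand-in call returned no verdict. By my measurements the green-banded pack stands let go on the charging shoe's floor and the cover is shut to within about 0.5° (0.01 rad). I did not re-measure the red-banded pack or the bystanders at the end.

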